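# Make up the sample weight with the right tin

## Task

The sample on the sprung scale is short: feel by lifting how heavy each of the three silver tins in the sloping rack is, and stand just one of them, the one that brings the needle into the green, upright on the pan beside the gold tin. Set it down rather than drop it, and never let go of a tin that puts the needle in the red. Leave the other two silver tins seated in the rack's bays, the gold tin standing on the pan, and the lids and the brush where they lie.

Things in the scene. Friction and masses are not known exactly. Their poses are not given: they have to be found in the camera images.
- tin_a: one of three outwardly identical sealed silver tins, an upright cylinder 62 mm in diameter and 96 mm high; origin: centre of its underside, z along its axis to the lid. Fill is hidden: the three weigh about 120, 240 and 360 g (each within 4 %), one of each, in no known order. Starts in a bay of the sloping rack, leaning 28 degrees.
- tin_b: one of three outwardly identical sealed silver tins, an upright cylinder 62 mm in diameter and 96 mm high; origin: centre of its underside, z along its axis to the lid. Fill is hidden: the three weigh about 120, 240 and 360 g (each within 4 %), one of each, in no known order. Starts in a bay of the sloping rack, leaning 28 degrees.
- tin_c: one of three outwardly identical sealed silver tins, an upright cylinder 62 mm in diameter and 96 mm high; origin: centre of its underside, z along its axis to the lid. Fill is hidden: the three weigh about 120, 240 and 360 g (each within 4 %), one of each, in no known order. Starts in a bay of the sloping rack, leaning 28 degrees.
- rack_bed: aluminium bed of the rack, 360 mm along its y, tilted 28 degrees so that it falls towards the robot; origin on its upper surface at the middle bay's seat, about 55 mm above the table; z is the bed's normal (up and back towards the robot; a seated tin's axis), y runs along the row of bays, x up the slope.
- bay0 (a point): seat of one of the three rack bays: the point on the sloping bed under the centre of a tin; axes as rack_bed. Bays are 115 mm apart; low blue rails 73 mm apart (18 mm high) flank each, and the lip at the low (-x) end is 28 mm high, 0.5 mm from a seated tin.
- bay1 (a point): seat of one of the three rack bays: the point on the sloping bed under the centre of a tin; axes as rack_bed. Bays are 115 mm apart; low blue rails 73 mm apart (18 mm high) flank each, and the lip at the low (-x) end is 28 mm high, 0.5 mm from a seated tin.
- bay2 (a point): seat of one of the three rack bays: the point on the sloping bed under the centre of a tin; axes as rack_bed. Bays are 115 mm apart; low blue rails 73 mm apart (18 mm high) flank each, and the lip at the low (-x) end is 28 mm high, 0.5 mm from a seated tin.
- pan_top (a point): centre of the upper surface of the scale's dark steel pan (moves with the pan; z up). The pan is 135 mm in x by 250 mm in y, with 7 mm high rims on its two y ends; 85 mm above the table when empty, sinking 40 mm per kg, end stop at 40 mm.
- free_place (a point): on the pan's upper surface, 65 mm from pan_top along pan y: the middle of the free half of the pan, where one more tin fits (moves with the pan).
- dial_center (a point): centre of the face of the round white dial (136 mm across) beyond the pan, which looks up and away from the robot; z is the face's normal. The dial has 11 black ticks, 100 g apart (0 to 1 kg), a green band from 540 to 700 g and a red band from 730 g up.
- needle (a joint): angle of the black dial needle in rad, 0 with the pan empty, 2.5 rad per kg on the pan; seen on the dial it turns clockwise, from the first tick. The green band is 1.35 to 1.75 rad (middle 1.55), the red begins at 1.825 rad.
- big_tin: sealed gold tin, 73 mm in diameter and 110 mm high, already on the pan, 70 mm from pan_top along pan -y; weight unknown (200 to 560 g). Origin: centre of its underside. Leave it standing there.
- lids: short stack of loose tin lids, 66 mm in diameter, 20 mm high; origin: centre of its underside. Bystander.
- brush: small hand brush lying on the table; origin on the table under it. Bystander.
There are look-alikes about, which are no part of the job. What is shaped like the tin_b but blue is not meant.

How it is judged:
At the end, for the whole second after the job is handed in: Exactly one silver tin upright (0.1 rad) on the pan with the upright gold tin, needle at 1.35 to 1.75 rad; the other two seated in rack bays (underside within 8 mm of the bed, -12 to +20 mm of the seat along the slope, axis within 0.15 rad of the bed's normal); all at rest ((((x of tin_a in the frame of pan_top between -0.06 and 0.06 m and y of tin_a in the frame of pan_top between -0.12 and 0.12 m and z of tin_a in the frame of pan_top between -0.006 and 0.006 m and angle between tin_a's own z axis and vertical below 0.1 rad) and (x of tin_b in the frame of rack_bed between -0.012 and 0.02 m and y of tin_b in the frame of rack_bed between -0.16 and 0.16 m and z of tin_b in the frame of rack_bed between -0.008 and 0.008 m and angle between the z axis of tin_b and the z axis of rack_bed, either way round below 0.15 rad) and (x of tin_c in the frame of rack_bed between -0.012 and 0.02 m and y of tin_c in the frame of rack_bed between -0.16 and 0.16 m and z of tin_c in the frame of rack_bed between -0.008 and 0.008 m and angle between the z axis of tin_c and the z axis of rack_bed, either way round below 0.15 rad)) or ((x of tin_b in the frame of pan_top between -0.06 and 0.06 m and y of tin_b in the frame of pan_top between -0.12 and 0.12 m and z of tin_b in the frame of pan_top between -0.006 and 0.006 m and angle between tin_b's own z axis and vertical below 0.1 rad) and (x of tin_a in the frame of rack_bed between -0.012 and 0.02 m and y of tin_a in the frame of rack_bed between -0.16 and 0.16 m and z of tin_a in the frame of rack_bed between -0.008 and 0.008 m and angle between the z axis of tin_a and the z axis of rack_bed, either way round below 0.15 rad) and (x of tin_c in the frame of rack_bed between -0.012 and 0.02 m and y of tin_c in the frame of rack_bed between -0.16 and 0.16 m and z of tin_c in the frame of rack_bed between -0.008 and 0.008 m and angle between the z axis of tin_c and the z axis of rack_bed, either way round below 0.15 rad)) or ((x of tin_c in the frame of pan_top between -0.06 and 0.06 m and y of tin_c in the frame of pan_top between -0.12 and 0.12 m and z of tin_c in the frame of pan_top between -0.006 and 0.006 m and angle between tin_c's own z axis and vertical below 0.1 rad) and (x of tin_a in the frame of rack_bed between -0.012 and 0.02 m and y of tin_a in the frame of rack_bed between -0.16 and 0.16 m and z of tin_a in the frame of rack_bed between -0.008 and 0.008 m and angle between the z axis of tin_a and the z axis of rack_bed, either way round below 0.15 rad) and (x of tin_b in the frame of rack_bed between -0.012 and 0.02 m and y of tin_b in the frame of rack_bed between -0.16 and 0.16 m and z of tin_b in the frame of rack_bed between -0.008 and 0.008 m and angle between the z axis of tin_b and the z axis of rack_bed, either way round below 0.15 rad))) and x of big_tin in the frame of pan_top between -0.06 and 0.06 m and y of big_tin in the frame of pan_top between -0.12 and 0.12 m and z of big_tin in the frame of pan_top between -0.006 and 0.006 m and angle between big_tin's own z axis and vertical below 0.1 rad and value of joint needle between 1.35 and 1.75 rad and linear speed of each of tin_a, tin_b, tin_c, big_tin below 0.02 m/s); the robot touches nothing.
It fails at once if a silver tin let go and standing on the pan with the needle in the red (value of joint needle above 1.825 rad and linear speed of big_tin below 0.005 m/s and (((x of tin_a in the frame of pan_top between -0.06 and 0.06 m and y of tin_a in the frame of pan_top between -0.12 and 0.12 m and z of tin_a in the frame of pan_top between -0.006 and 0.006 m and angle between tin_a's own z axis and vertical below 0.1 rad) and contact force between the fingers and tin_a below 0.1 N) or ((x of tin_b in the frame of pan_top between -0.06 and 0.06 m and y of tin_b in the frame of pan_top between -0.12 and 0.12 m and z of tin_b in the frame of pan_top between -0.006 and 0.006 m and angle between tin_b's own z axis and vertical below 0.1 rad) and contact force between the fingers and tin_b below 0.1 N) or ((x of tin_c in the frame of pan_top between -0.06 and 0.06 m and y of tin_c in the frame of pan_top between -0.12 and 0.12 m and z of tin_c in the frame of pan_top between -0.006 and 0.006 m and angle between tin_c's own z axis and vertical below 0.1 rad) and contact force between the fingers and tin_c below 0.1 N)) and contact force between the arm and anything else below 0.1 N).
It fails at once if a silver tin dropped (free of the fingers and moving faster than 0.6 m/s, a fall of some 2 cm) ((linear speed of tin_a above 0.6 m/s and contact force between the fingers and tin_a below 0.1 N) or (linear speed of tin_b above 0.6 m/s and contact force between the fingers and tin_b below 0.1 N) or (linear speed of tin_c above 0.6 m/s and contact force between the fingers and tin_c below 0.1 N)).
It fails at once if the gold tin tipped or taken off the pan (angle between big_tin's own z axis and vertical above 0.4 rad or z of big_tin in the frame of pan_top above 0.02 m or z of big_tin in the frame of pan_top below -0.02 m).
It fails at once if the lids or the brush moved by more than 25 mm (distance of any of lids, brush from where it was at the start of the episode above 0.025 m).
It also fails if it takes over 70 s, if anything falls off the work surface, if the arm or the gripper's body presses on something with over 40 N, if the wrist force passes 120 N, or if a joint passes its speed limit or range.

## Robot

A 6-joint arm with a two-finger parallel gripper is mounted at the origin on the work surface. World frame = base frame: x ahead of the robot, y to its left, z up, the work surface at z = 0. Lengths are in m, angles in rad, forces in N, time in s.
With the tool pointing down it reaches from about 0.375 to 0.9 m from the base axis. Payload 3.1 kg.
Tool frame: the origin (TCP) lies midway between the tips of the shut fingers; the grasp point (between the pads) lies 19 mm behind it; x points along the fingers, y is the direction in which the jaws open and shut, and the axes are right-handed (so a half turn about x gives the same grasp; the last joint's range is limited). The gripper opens to 87 mm and grips with 3 to 60 N. Pads are 19 mm wide; open, the fingers measure 117 mm over their backs; the gripper's body (75 mm by 190 mm) begins 51 mm behind the grasp point.
Start: joints at [-1.341, 0.527, 1.433, -0, 1.181, -0.178], TCP at [0.248, -0.573, 0.194] pointing down, gripper open.
Joint ranges: [-3.08, 3.08], [-0.75, 2.2], [0.22, 2.44], [-1.43, 4.57], [0, 2.65], [-2.85, 2.85]. Speed limits (rad/s): [2.79, 2.79, 3.14, 3.14, 3.14, 3.14].

## Interface

Orientations are given as a unit quaternion [x, y, z, w].
In Python, from rig import get_obs, imaging, robot gives the robot as it stands.
- The arm moves only by the shell command python3 -m inch 'ROWS' [FORCE]. ROWS is JSON, a list of rows, each a list of 3 entries, a list of its own where there are three numbers: the finger opening in mm, from 0 to 87, then the shift along the tool's x, y, z in mm, then the turn, a rotation vector about the tool's x, y, z in degrees. In form: [[grip, [dx, dy, dz], [wx, wy, wz]], ...]. A call has 1 to 12 rows; each row shifts and turns the pose as measured when the row begins, along the tool's axes as they then stand; what a row does not reach is not made up. A row lasts 1/8 s, in which the tool goes at most 62.5 mm and 10.7 degrees, less where a joint would pass 70% of its speed; a pose out of reach is approached as far as the arm can. A call with a gripper value outside its range is refused whole. The fingers move at their own pace and stop on an object; FORCE is the grip in N (left out, the last holds). Time passes only in rows, so rows that do not move let the fingers close. It gives the time, the measured TCP pose, the force and the opening at its end, in the units of the state.
- get_obs(): the state, without advancing time (a new reading comes with each control period).
- imaging.camera(name): name is "scene" or "top" or "wrist"; returns the picture (384x512x3 uint8, red, green, blue); there is no depth.
- imaging.camera_params(name): a dict with "camera_matrix" (3x3 intrinsics, pixels), "xyz" and "rotation" of the camera in the world. Camera axes: x right, y down, z forward; pixel columns grow to the right and rows downward; lengths in m; the calibration is good to about 2 mm. A picture is of the moment at which its call begins: read the wrist's pose just before it. camera_params takes no time and is no camera call; for the wrist camera it gives the pose at the moment of the call.
- robot.hand_in(): hands the job in, once; it reports no verdict.
Trained networks look in the newest picture that a camera, given by its name, has taken for a name from the list of things; names that differ only in an ending like _2 or _b are one class to them, and where a whole thing is asked for, a point or a joint stands for the part that bears it (a point fixed in the world has none). Each returns a list of dicts, best first, with "confidence" (0 to 1); they miss things now and then, are a little off and sometimes report something else, mostly with a low value. They report only what shows in the picture. A call takes as long as a camera call. They do not tell look-alikes from the thing itself.
- imaging.cut_out(camera, target): "pixels" (384x512 bool, what is visible of it) and "box" ([centre column, centre row, width, height] in pixels, round what is visible of it).
- imaging.tip_of(camera, target): "pixel" ([column, row] in pixels: a listed point, or the origin of a listed thing).
The state is a dict: "time": time; "q": joint angles; "joint_velocities": joint speeds; "joint_torque": joint torques, N m; "position": TCP position; "tool_rot": TCP orientation; "ft_force": force on the tool from outside, world axes, zero at the start; "moment": the same for the moment, N m; "grip_width": finger opening in m.
Only numpy, scipy, OpenCV 4.12 (cv2) and the standard library are available. Lean on these libraries where they do the work, as an engineer would, in place of code of your own. Each camera call takes 0.05 s, during which the arm holds its last target. There are 200 camera calls.

## Working session

There is one attempt and no reset: what is moved stays moved. The work goes in short steps, Python scripts to look and compute and a shell command to move; the robot and the scene stay as the last step left them, time stands still between calls to the robot, and variables do not carry over. Pictures are saved under pics/ and viewed, about 8 in all and at most 12, crops included, and the job is handed in when it is done.

```bash
ls; mkdir -p pics
python3 - <<'E'
from rig import get_obs, imaging, robot
import cv2, numpy as np
o=get_obs(); print({k:np.round(v,3).tolist() for k,v in o.items()})
ims=[]
for c in ["scene","top"]:
    im=imaging.camera(c); ims.append(im)
    p=imaging.camera_params(c); print(c,np.round(p["camera_matrix"],1).tolist(),np.round(p["xyz"],3).tolist(),np.round(p["rotation"],3).tolist())
    for t in ["tin_a","big_tin","bay0","bay1","bay2","rack_bed","pan_top","free_place","dial_center","lids","brush"]:
        print(c,t,[(np.round(d["pixel"],1).tolist(),round(d["confidence"],2)) for d in imaging.tip_of(c,t)])
    cv2.imwrite(f"pics/{c}0.png",im[:,:,::-1])
E
```

```text
pics
{'time': 0.0, 'q': [-1.34, 0.528, 1.434, 0.0, 1.181, -0.178], 'joint_velocities': [0.001, 0.0, 0.001, 0.001, 0.0, 0.0], 'joint_torque': [-0.001, -44.004, -17.659, 0.063, 0.058, -0.0], 'position': [0.248, -0.573, 0.193], 'tool_rot': [-0.692, -0.144, 0.692, -0.143], 'ft_force': [-0.254, -0.239, -0.294], 'moment': [-0.003, -0.006, -0.051], 'grip_width': 0.087}
scene [[433.3, 0.0, 252.2], [0.0, 433.3, 190.5], [0.0, 0.0, 1.0]] [1.097, 0.518, 1.047] [0.419, 0.85, -0.283, -0.149]
scene tin_a [([315.0, 232.3], 0.81), ([390.8, 276.2], 0.81), ([240.0, 205.0], 0.75), ([273.3, 218.3], 0.74), ([278.7, 217.5], 0.16)]
scene big_tin [([140.3, 141.4], 0.67)]
scene bay0 [([276.9, 220.6], 0.91), ([235.9, 200.9], 0.72), ([314.0, 233.9], 0.65)]
scene bay1 [([276.9, 220.6], 0.91), ([235.9, 200.9], 0.72), ([314.0, 233.9], 0.65)]
scene bay2 [([276.9, 220.6], 0.91), ([235.9, 200.9], 0.72), ([314.0, 233.9], 0.65)]
scene rack_bed [([276.0, 218.0], 0.78)]
scene pan_top [([159.0, 152.1], 0.76), ([314.1, 233.6], 0.41)]
scene free_place [([178.7, 159.8], 0.88)]
scene dial_center [([129.0, 181.2], 0.62)]
scene
[... 213 characters left out ...]
), ([265.1, 176.8], 0.81), ([231.6, 185.6], 0.78), ([195.5, 194.7], 0.56)]
top big_tin [([378.8, 170.6], 0.81)]
top bay0 [([198.3, 188.6], 0.93), ([269.8, 179.9], 0.88), ([232.4, 184.3], 0.8), ([263.6, 181.6], 0.64)]
top bay1 [([198.3, 188.6], 0.93), ([269.8, 179.9], 0.88), ([232.4, 184.3], 0.8), ([263.6, 181.6], 0.64)]
top bay2 [([198.3, 188.6], 0.93), ([269.8, 179.9], 0.88), ([232.4, 184.3], 0.8), ([263.6, 181.6], 0.64)]
top rack_bed [([232.5, 187.7], 0.95), ([381.5, 174.2], 0.58)]
top pan_top [([358.6, 177.8], 0.76), ([231.3, 186.5], 0.3), ([195.0, 192.7], 0.24)]
top free_place []
top dial_center [([352.2, 139.4], 0.96)]
top lids [([283.7, 236.3], 0.64)]
top brush [([218.9, 241.7], 0.64)]
```

```bash
cat > h.py <<'E'
from rig import get_obs, imaging, robot
import cv2, numpy as np
from scipy.spatial.transform import Rotation as R
def ray(c,px):
    p=imaging.camera_params(c); K=np.array(p["camera_matrix"]); Rm=np.array(p["rotation"]); Rm=R.from_quat(Rm).as_matrix() if Rm.size==4 else Rm
    return np.array(p["xyz"]), Rm@np.linalg.solve(K,[px[0],px[1],1])
def at_z(c,px,z):
    o,d=ray(c,px); return o+d*(z-o[2])/d[2]
def proj(c,X):
    p=imaging.camera_params(c); Rm=R.from_quat(p["rotation"]).as_matrix()
    v=np.array(p["camera_matrix"])@(Rm.T@(np.array(X)-p["xyz"])); return v[:2]/v[2]
def tri(obs):
    A=0;b=0
    for c,px in obs:
        o,d=ray(c,px); d/=np.linalg.norm(d); P=np.eye(3)-np.outer(d,d); A=A+P; b=b+P@o
    x=np.linalg.solve(A,b); return x,[np.linalg.norm(proj(c,x)-px).round(1) for c,px in obs]
E
python3 - <<'E'
from h import *
for n,s,t in [("rack",(276,218.5),(232.5,187)),("bayR",(235.9,200.9),(269.8,179.9)),("bayL",(314,233.9),(198.3,188.6)),("tinR",(240,205),(265.1,176.8)),("tinM",(276,218),(231.6,185.6)),("tinL",(315,232.3),(195.5,194.7)),("blue?",(390.8,276.2),(133.2,200.5)),("gold",(140.3,141.4),(378.8,170.6)),("pan",(159,152.1),(358.6,177.8)),("dial",(129,181.2),(352.2,139.4)),("lids",(255.5,168.8),(283.7,236.3)),("brush",(320,200),(219,241.7))]:
    x,e=tri([("scene",s),("top",t)]); print(n,x.round(3),e)
print("free",at_z("scene",(178.7,159.8),.07).round(3))
a=cv2.imread("pics/scene0.png")[90:330,60:460]; cv2.imwrite("pics/s1.png",cv2.resize(a,(800,480),interpolation=cv2.INTER_CUBIC))
a=cv2.imread("pics/top0.png")[90:290,90:430]; cv2.imwrite("pics/t1.png",cv2.resize(a,(800,470),interpolation=cv2.INTER_CUBIC))
E
```

```text
rack [0.519 0.181 0.05 ] [np.float64(0.5), np.float64(0.4)]
bayR [0.542 0.059 0.056] [np.float64(0.3), np.float64(0.3)]
bayL [0.508 0.292 0.067] [np.float64(1.5), np.float64(1.3)]
tinR [0.55  0.077 0.061] [np.float64(1.3), np.float64(1.1)]
tinM [0.522 0.183 0.058] [np.float64(0.4), np.float64(0.3)]
tinL [0.492 0.296 0.056] [np.float64(1.1), np.float64(0.9)]
blue? [0.473 0.509 0.032] [np.float64(1.7), np.float64(1.3)]
gold [ 0.568 -0.287  0.096] [np.float64(0.2), np.float64(0.2)]
pan [ 0.55  -0.228  0.072] [np.float64(0.4), np.float64(0.4)]
dial [ 0.682 -0.214  0.071] [np.float64(1.6), np.float64(1.4)]
lids [ 0.369  0.006 -0.006] [np.float64(1.3), np.float64(1.3)]
brush [ 0.346  0.226 -0.012] [np.float64(0.8), np.float64(0.7)]
free [ 0.536 -0.163  0.07 ]
```

View pics/s1.png

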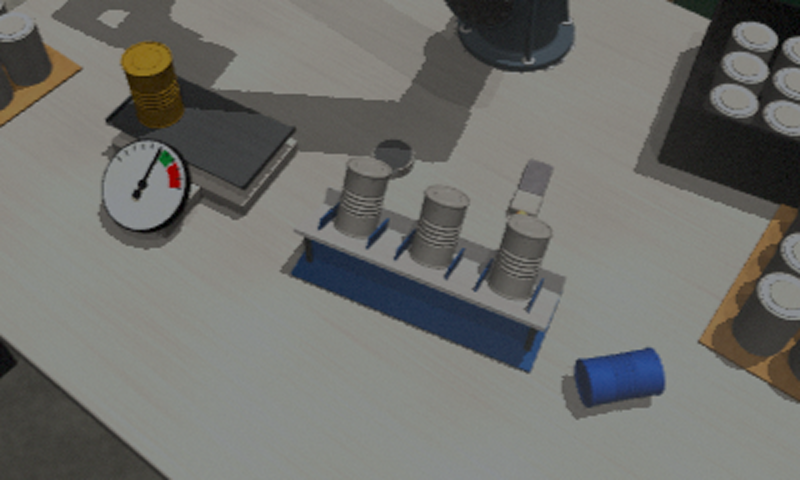

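View pics/t1.png

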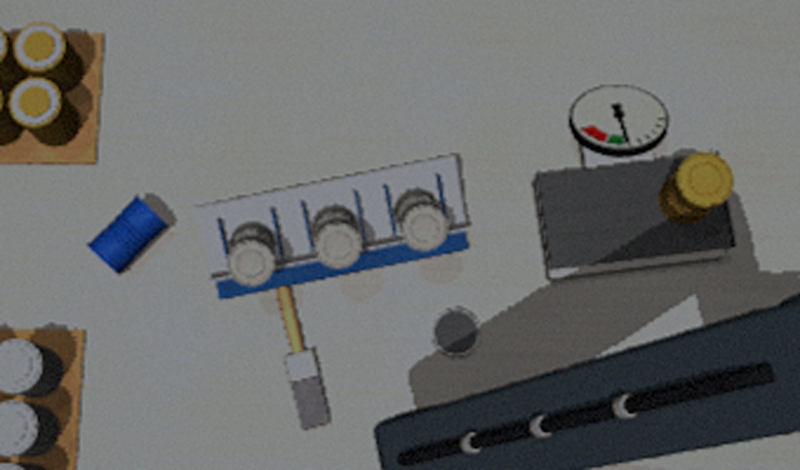

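The scene shows three tins leaning in the rack, a fallen blue decoy, and the gold tin on the pan. The needle stands just short of the green band (dial near pixel (130,185)). Next I refine the rack pose and read the needle.

Run:
```python
from h import *
from scipy.optimize import least_squares
ang=np.linspace(0,2*np.pi,40)
def hullc(c,base,ax,r=.031,h=.096):
    e1=np.cross(ax,[0,1,0]);e1/=np.linalg.norm(e1);e2=np.cross(ax,e1)
    pts=[proj(c,base+ax*z+r*(np.cos(a)*e1+np.sin(a)*e2)) for z in(0,h) for a in ang]
    m=cv2.moments(cv2.convexHull(np.float32(pts))); return np.array([m["m10"],m["m01"]])/m["m00"],m["m00"]
obs=[]
seat={"scene":[(240,205),(276,218),(315,232)],"top":[(265,177),(231.6,185.6),(195.5,194.7)]}
im={}
def cen(m): return np.array([np.nonzero(m)[1].mean(),np.nonzero(m)[0].mean()])
for c in seat:
    im[c]=imaging.camera(c)
    ds=imaging.cut_out(c,"tin_a")
    for i,s in enumerate(seat[c]):
        d=min(ds,key=lambda d:np.linalg.norm(cen(d["pixels"])-s-(0,-10 if c=="scene" else 8)))
        obs.append((c,i,cen(d["pixels"]),d["pixels"].sum(),d["confidence"]))
t=np.deg2rad(28)
def fr(p):
    u=np.array([np.cos(p[3]),np.sin(p[3]),0]);v=np.array([-u[1],u[0],0]);n=-np.sin(t)*u+np.array([0,0,np.cos(t)]); return u,v,n
def res(p):
    u,v,n=fr(p); return np.concatenate([hullc(c,p[:3]+v*.115*(i-1),n)[0]-m for c,i,m,_,_ in obs])
s=least_squares(res,[.52,.182,.055,.2],loss="soft_l1"); p=s.x; print("rack",p.round(4),np.rad2deg(p[3]).round(2)); print(res(p).round(1).reshape(-1,2).tolist())
u,v,n=fr(p)
for c,i,m,a,cf in obs: print(c,i,a,hullc(c,p[:3]+v*.115*(i-1),n)[1].round(),round(cf,2))
# gold tin
g=[(c,cen(imaging.cut_out(c,"big_tin")[0]["pixels"])) for c in seat]
for zf in [None]:
    f=lambda q:np.concatenate([hullc(c,q,np.array([0,0.0,1]),.0365,.110)[0]-m for c,m in g])
    q=least_squares(f,[.56,-.29,.065]); print("gold",q.x.round(4),q.fun.round(1))
# dial
d=imaging.cut_out("scene","dial_center"); M=d[0]["pixels"].astype(np.uint8); print("dial",M.sum(),d[0]["box"])
x,y,w,h=[int(k) for k in d[0]["box"]]
a=im["scene"][y-32:y+32,x-32:x+32,::-1]; cv2.imwrite("pics/d.png",cv2.resize(a,(576,576),interpolation=cv2.INTER_CUBIC)); print(x-32,y-32)
```

```text
Traceback (most recent call last):
  File "h.py", line 10, in proj
    p=imaging.camera_params(c); Rm=R.from_quat(p["rotation"]).as_matrix()
ValueError: time passes only in moves, steps and waits
```

```bash
python3 - <<'E'
s=open('h.py').read().replace("imaging.camera_params(c)","par(c)")
s=s.replace("def ray","_P={}\ndef par(c):\n    if c not in _P or c=='wrist': _P[c]=imaging.camera_params(c)\n    return _P[c]\ndef ray",1)
s+='''
ang=np.linspace(0,2*np.pi,40)
def hullc(c,base,ax,r=.031,h=.096):
    e1=np.cross(ax,[0,1,0]);e1/=np.linalg.norm(e1);e2=np.cross(ax,e1)
    pts=[proj(c,base+ax*z+r*(np.cos(a)*e1+np.sin(a)*e2)) for z in(0,h) for a in ang]
    m=cv2.moments(cv2.convexHull(np.float32(pts))); return np.array([m["m10"],m["m01"]])/m["m00"],m["m00"]
def cen(m): return np.array([np.nonzero(m)[1].mean(),np.nonzero(m)[0].mean()])
'''
open('h.py','w').write(s)
E
python3 - <<'E'
from h import *
from scipy.optimize import least_squares
obs=[]
seat={"scene":[(240,205),(276,218),(315,232)],"top":[(265,177),(231.6,185.6),(195.5,194.7)]}
im={}
for c in seat:
    im[c]=imaging.camera(c)
    ds=imaging.cut_out(c,"tin_a")
    for i,s in enumerate(seat[c]):
        d=min(ds,key=lambda d:np.linalg.norm(cen(d["pixels"])-s-(0,-10 if c=="scene" else 8)))
        obs.append((c,i,cen(d["pixels"]),d["pixels"].sum(),d["confidence"]))
t=np.deg2rad(28)
def fr(p):
    u=np.array([np.cos(p[3]),np.sin(p[3]),0]);v=np.array([-u[1],u[0],0]);n=-np.sin(t)*u+np.array([0,0,np.cos(t)]); return u,v,n
def res(p):
    u,v,n=fr(p); return np.concatenate([hullc(c,p[:3]+v*.115*(i-1),n)[0]-m for c,i,m,_,_ in obs])
s=least_squares(res,[.52,.182,.055,.2],loss="soft_l1",diff_step=.01); p=s.x; print("rack",p.round(4),np.rad2deg(p[3]).round(2)); print(res(p).round(1).reshape(-1,2).tolist())
u,v,n=fr(p)
for c,i,m,a,cf in obs: print(c,i,a,round(hullc(c,p[:3]+v*.115*(i-1),n)[1]),round(cf,2))
g=[(c,cen(imaging.cut_out(c,"big_tin")[0]["pixels"])) for c in seat]
f=lambda q:np.concatenate([hullc(c,q,np.array([0,0.0,1]),.0365,.110)[0]-m for c,m in g])
q=least_squares(f,[.56,-.29,.065],diff_step=.01); print("gold",q.x.round(4),q.fun.round(1))
d=imaging.cut_out("scene","dial_center"); M=d[0]["pixels"].astype(np.uint8); print("dial",M.sum(),d[0]["box"])
x,y,w,h=[int(k) for k in d[0]["box"]]
a=im["scene"][y-32:y+32,x-32:x+32,::-1]; cv2.imwrite("pics/d.png",cv2.resize(a,(576,576),interpolation=cv2.INTER_CUBIC)); print(x-32,y-32)
E
```

```text
rack [0.5216 0.1808 0.058  0.2169] 12.43
[[-0.2, -0.3], [0.1, 0.0], [-0.6, 0.1], [-0.4, -0.0], [-0.2, 0.0], [-0.2, 0.4]]
scene 0 809 876 0.94
scene 1 885 919 0.72
scene 2 878 977 0.8
top 0 462 460 0.74
top 1 413 460 0.79
top 2 457 472 0.81
gold [ 0.5642 -0.2986  0.0692] [-0.4 -0.1 -0.4  0.3]
dial 1615 [132.2, 182.9, 44.5, 47.2]
100 150
```

View pics/d.png

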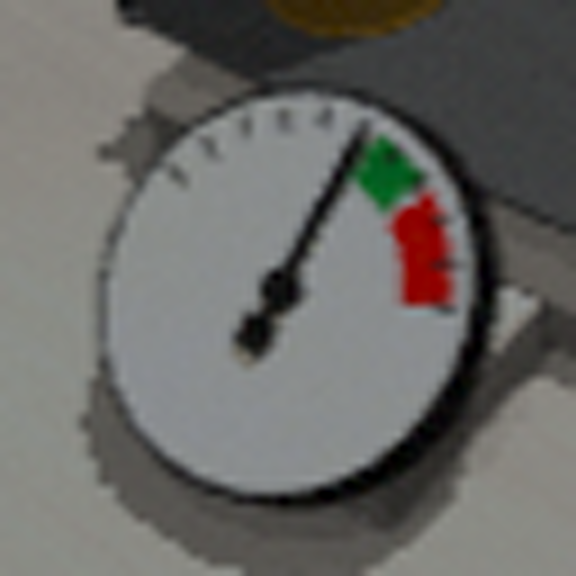

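The needle lies over the sixth tick, just short of the green, so the gold tin weighs about 500 g. The tin I need is the 120 g one (about 620 g total). Rack fit residuals are under 0.6 px and the seat height comes out at 58 mm against the nominal 55 mm. Next: a calculator for the moves.

```bash
cat >> h.py <<'E'
RP=np.array([.5216,.1808,.057]); YAW=.2169; t=np.deg2rad(28)
U=np.array([np.cos(YAW),np.sin(YAW),0]);V=np.array([-U[1],U[0],0]);N=-np.sin(t)*U+np.array([0,0,np.cos(t)]);UP=np.cross(V,N)
def pose(): 
    o=get_obs(); return np.array(o["position"]),R.from_quat(o["tool_rot"]),o
def bay(i,h,s=1): return RP+V*.115*(i-1)+N*h, R.from_matrix(np.c_[-N,s*V,np.cross(-N,s*V)])
def rows(a,b,n,rot=True):
    p,r=a; P,Q=b; d=(P-p)/n; w=(r.inv()*Q).as_rotvec()/n
    out=[]
    for k in range(n):
        out.append([np.round(r.inv().apply(d)*1000,1).tolist(),np.round(np.rad2deg(w),2).tolist()]); r=r*R.from_rotvec(w)
    return out
def show(b,n):
    p,r,o=pose(); print("pos",p.round(3),"q6",round(o["q"][5],2),"dist",np.linalg.norm(b[0]-p).round(3),"F",np.round(o["ft_force"],2))
    for x in rows((p,r),b,n): print(x)
E
python3 - <<'E'
from h import *
p,r,o=pose(); print(r.as_matrix().round(3).tolist())
for s in (1,-1):
    b=bay(0,.15,s); print(s,b[0].round(3),b[1].as_matrix().round(2).tolist(), np.rad2deg((r.inv()*b[1]).magnitude()))
show(bay(0,.15,1),16); show(bay(0,.15,-1),16)
E
```

```text
[[0.0, 0.398, -0.918], [-0.0, -0.918, -0.398], [-1.0, 0.0, -0.0]]
1 [0.478 0.053 0.189] [[0.46, -0.22, 0.86], [0.1, 0.98, 0.19], [-0.88, 0.0, 0.47]] 169.33033893093406
-1 [0.478 0.053 0.189] [[0.46, 0.22, -0.86], [0.1, -0.98, -0.19], [-0.88, -0.0, -0.47]] 30.04188283126738
pos [ 0.248 -0.573  0.194] q6 -0.18 dist 0.667 F [0.32 0.24 0.67]
[[0.3, -30.3, -28.7], [-10.27, -0.25, 2.56]]
[[-1.1, -24.6, -33.6], [-10.27, -0.25, 2.56]]
[[-2.2, -18.2, -37.5], [-10.27, -0.25, 2.56]]
[[-3.0, -11.1, -40.1], [-10.27, -0.25, 2.56]]
[[-3.5, -3.6, -41.4], [-10.27, -0.25, 2.56]]
[[-3.7, 4.0, -41.4], [-10.27, -0.25, 2.56]]
[[-3.5, 11.4, -40.0], [-10.27, -0.25, 2.56]]
[[-3.0, 18.5, -37.3], [-10.27, -0.25, 2.56]]
[[-2.2, 25.0, -33.3], [-10.27, -0.25, 2.56]]
[[-1.1, 30.6, -28.3], [-10.27, -0.25, 2.56]]
[[0.3, 35.2, -22.4], [-10.27, -0.25, 2.56]]
[[1.9, 38.6, -15.8], [-10.27, -0.25, 2.56]]
[[3.6, 40.6, -8.7], [-10.27, -0.25, 2.56]]
[[5.4, 41.3, -1.4], [-10.27, -0.25, 2.56]]
[[7.3, 40.6, 6.0], [-10.27, -0.25, 2.56]]
[[9.1, 38.6, 13.1], [-10.27, -0.25, 2.56]]
pos [ 0.248 -0.573  0.194] q6 -0.18 dist 0.667 F [0.32 0.24 0.67]
[[0.3, -30.3, -28.7], [0.67, 1.74, 0.17]]
[[1.1, -30.6, -28.3], [0.67, 1.74, 0.17]]
[[1.9, -30.9, -27.9], [0.67, 1.74, 0.17]]
[[2.6, -31.3, -27.5], [0.67, 1.74, 0.17]]
[[3.3, -31.6, -27.0], [0.67, 1.74, 0.17]]
[[4.1, -31.9, -26.5], [0.67, 1.74, 0.17]]
[[4.8, -32.2, -26.0], [0.67, 1.74, 0.17]]
[[5.5, -32.6, -25.5], [0.67, 1.74, 0.17]]
[[6.1, -32.9, -24.9], [0.67, 1.74, 0.17]]
[[6.8, -33.2, -24.4], [0.67, 1.74, 0.17]]
[[7.4, -33.5, -23.7], [0.67, 1.74, 0.17]]
[[8.0, -33.8, -23.1], [0.67, 1.74, 0.17]]
[[8.6, -34.1, -22.5], [0.67, 1.74, 0.17]]
[[9.2, -34.4, -21.8], [0.67, 1.74, 0.17]]
[[9.8, -34.6, -21.1], [0.67, 1.74, 0.17]]
[[10.3, -34.9, -20.4], [0.67, 1.74, 0.17]]
```

```bash
python3 -m inch '[[87,[-50,0,0],[0,0,0]],[87,[-50,0,0],[0,0,0]],[87,[0,-38,-36],[0,0,0]],[87,[0,-38,-36],[0,0,0]],[87,[0,-38,-36],[0,0,0]],[87,[0,-38,-36],[0,0,0]],[87,[0,-38,-36],[0,0,0]],[87,[0,-38,-36],[0,0,0]],[87,[0,-38,-36],[0,0,0]],[87,[0,-38,-36],[0,0,0]],[87,[0,-38,-36],[0,0,0]],[87,[0,-38,-36],[0,0,0]]]' 40
python3 - <<'E'
from h import *
show(bay(0,.15,-1),7)
E
```

```text
time: 3.25
position: [0.4338, -0.0726, 0.2984]
tool_rot: [0.695, 0.138, -0.691, 0.143]
ft_force: [0.4, -0.9, 0.1]
grip_width: 0.087
pos [ 0.434 -0.073  0.298] q6 0.75 dist 0.172 F [ 0.41 -0.85  0.1 ]
[[15.5, -14.3, -12.7], [1.48, 3.94, 0.3]]
[[16.3, -14.7, -11.2], [1.48, 3.94, 0.3]]
[[16.9, -15.0, -9.7], [1.48, 3.94, 0.3]]
[[17.4, -15.3, -8.1], [1.48, 3.94, 0.3]]
[[17.8, -15.6, -6.5], [1.48, 3.94, 0.3]]
[[18.2, -15.9, -4.9], [1.48, 3.94, 0.3]]
[[18.3, -16.1, -3.2], [1.48, 3.94, 0.3]]
```

```bash
python3 -m inch '[[87,[15.5,-14.3,-12.7],[1.5,4,0.3]],[87,[16.3,-14.7,-11.2],[1.5,4,0.3]],[87,[17,-15,-9.7],[1.5,4,0.3]],[87,[17.4,-15.3,-8],[1.5,4,0.3]],[87,[17.8,-15.6,-6.5],[1.5,4,0.3]],[87,[18.2,-16,-5],[1.5,4,0.3]],[87,[18.3,-16,-3.2],[1.5,4,0.3]],[87,[0,0,0],[0,0,0]]]'
python3 - <<'E'
from h import *
show(bay(0,.15,-1),1)
im=imaging.camera("wrist")
L=[proj("wrist",bay(i,h,-1)[0]) for i in (0,1) for h in (.096,0)]
im=np.ascontiguousarray(im[:,:,::-1])
e=[proj("wrist",bay(0,.096,-1)[0]+.031*(np.cos(a)*UP+np.sin(a)*V)) for a in ang]
cv2.polylines(im,[np.int32(np.array(e)*16)],True,(0,0,255),1,shift=4)
e=[proj("wrist",bay(1,.096,-1)[0]+.031*(np.cos(a)*UP+np.sin(a)*V)) for a in ang]
cv2.polylines(im,[np.int32(np.array(e)*16)],True,(0,255,0),1,shift=4)
print(np.round(L).tolist()); cv2.imwrite("pics/w1.png",im)
E
```

```text
time: 4.25
position: [0.4816, 0.0611, 0.1903]
tool_rot: [0.859, 0.093, -0.5, 0.055]
ft_force: [0.0, 0.0, 0.6]
grip_width: 0.0866
pos [0.482 0.061 0.19 ] q6 0.44 dist 0.009 F [0.04 0.04 0.57]
[[-2.0, 6.7, 5.3], [0.04, -1.54, -0.08]]
[[263.0, 205.0], [262.0, 180.0], [143.0, 205.0], [173.0, 180.0]]
```

View pics/w1.png

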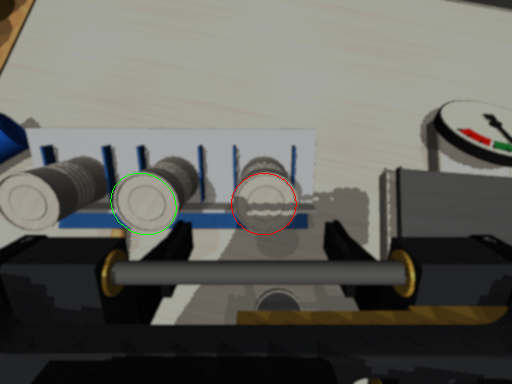

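The predicted lid outlines lie on tins 0 and 1 (red at (263,205), green at (144,203)) to within about 1 px. I'll correct the offset, descend and read the empty force.

```bash
python3 -m inch '[[87,[-2,6.7,5.3],[0,-1.5,0]],[87,[0,0,0],[0,0,0]],[87,[20,0,0],[0,0,0]],[87,[20,0,0],[0,0,0]],[87,[20,0,0],[0,0,0]],[87,[20,0,0],[0,0,0]],[87,[16,0,0],[0,0,0]],[87,[0,0,0],[0,0,0]]]'
python3 - <<'E'
from h import *
show(bay(0,.052,-1),1)
E
```

```text
time: 5.3
position: [0.5384, 0.0559, 0.1137]
tool_rot: [0.858, 0.089, -0.501, 0.062]
ft_force: [-0.1, 0.2, 0.4]
grip_width: 0.0874
pos [0.538 0.056 0.114] q6 -0.14 dist 0.021 F [-0.07  0.16  0.43]
[[2.4, -10.8, 17.3], [0.52, -1.34, -0.86]]
```

```bash
python3 - <<'E'
from h import *
p,r,o=pose(); print(np.round(o["q"],3),np.round(o["joint_velocities"],3)); print(r.as_matrix().round(3).tolist())
E
python3 -m inch '[[87,[0,-5,9],[0,0,0]],[87,[0,0,0],[0,0,0]]]'
python3 - <<'E'
from h import *
show(bay(0,.052,-1),1); print(np.round(get_obs()["q"],3))
E
```

```text
[-0.23   0.463  2.149  1.311  0.207 -0.139] [-0.002 -0.023 -0.002 -0.013  0.004  0.002]
[[0.482, 0.216, -0.849], [0.091, -0.976, -0.197], [-0.872, 0.018, -0.49]]
time: 5.55
position: [0.5312, 0.0585, 0.111]
tool_rot: [0.859, 0.089, -0.499, 0.063]
ft_force: [-0.1, -0.8, 0.4]
grip_width: 0.0875
pos [0.531 0.059 0.111] q6 -0.28 dist 0.013 F [-0.15 -0.8   0.39]
[[3.2, -6.6, 10.5], [0.57, -1.56, -0.92]]
[-0.228  0.467  2.172  1.455  0.2   -0.284]
```

The tool axis is almost in line with the forearm here (q5 ≈ 0.2, near the wrist singularity). I'll back off and pitch the tool 14° towards vertical about the jaw axis. The grip allows that.

```bash
cat >> h.py <<'E'
def grasp(i,hg=.076,pitch=14,back=0,s=-1):
    a=t-np.deg2rad(pitch); x=np.sin(a)*U-np.array([0,0,np.cos(a)])
    g=RP+V*.115*(i-1)+N*(hg+back)
    return g+.019*x, R.from_matrix(np.c_[x,s*V,np.cross(x,s*V)])
E
python3 -m inch '[[87,[-25,0,0],[0,0,0]],[87,[-25,0,0],[0,0,0]],[87,[-25,0,0],[0,0,0]],[87,[-10,0,0],[0,-5,0]],[87,[0,0,0],[0,-5,0]],[87,[0,0,0],[0,-4,0]],[87,[0,0,0],[0,0,0]]]'
python3 - <<'E'
from h import *
show(grasp(0,back=.08),1); print(np.round(get_obs()["q"],3))
E
```

```text
time: 6.42
position: [0.4937, 0.0487, 0.1912]
tool_rot: [0.802, 0.08, -0.587, 0.074]
ft_force: [0.2, 0.2, 0.2]
grip_width: 0.0873
pos [0.494 0.049 0.191] q6 1.03 dist 0.021 F [0.22 0.21 0.18]
[[10.2, -8.4, 16.8], [0.33, -3.41, -1.37]]
[-0.196  0.251  1.996  0.172  0.612  1.029]
```

```bash
python3 -m inch '[[87,[0,-8.4,16.8],[0,-3.4,-1.4]],[87,[0,0,0],[0,0,0]]]'
python3 - <<'E'
from h import *
show(grasp(0,back=.08),1); print(np.round(get_obs()["q"],3)); show(grasp(0),5)
E
```

```text
time: 6.68
position: [0.4749, 0.0528, 0.1864]
tool_rot: [0.783, 0.086, -0.612, 0.069]
ft_force: [-0.3, 1.0, 0.0]
grip_width: 0.0868
pos [0.475 0.053 0.186] q6 1.05 dist 0.011 F [-0.35  0.97  0.  ]
[[10.9, 0.1, -1.9], [0.29, -0.0, -0.06]]
[-0.193  0.252  1.992  0.153  0.678  1.048]
pos [0.475 0.053 0.186] q6 1.05 dist 0.091 F [-0.35  0.97  0.  ]
[[17.7, 0.0, -4.3], [0.06, -0.0, -0.01]]
[[17.7, 0.0, -4.3], [0.06, -0.0, -0.01]]
[[17.7, 0.0, -4.3], [0.06, -0.0, -0.01]]
[[17.7, 0.0, -4.3], [0.06, -0.0, -0.01]]
[[17.7, 0.0, -4.3], [0.06, -0.0, -0.01]]
```

```bash
python3 -m inch '[[87,[17.7,0,-4.3],[0,0,0]],[87,[17.7,0,-4.3],[0,0,0]],[87,[17.7,0,-4.3],[0,0,0]],[87,[17.7,0,-4.3],[0,0,0]],[87,[17.7,0,-4.3],[0,0,0]],[87,[0,0,0],[0,0,0]],[87,[0,0,0],[0,0,0]]]'
python3 - <<'E'
from h import *
show(grasp(0),1); print(np.round(get_obs()["q"],3))
E
```

```text
time: 7.55
position: [0.5169, 0.0591, 0.1051]
tool_rot: [0.786, 0.083, -0.608, 0.069]
ft_force: [0.2, -0.8, -0.5]
grip_width: 0.0869
pos [0.517 0.059 0.105] q6 1.04 dist 0.003 F [ 0.22 -0.82 -0.53]
[[-0.6, -2.8, 0.2], [0.07, -0.51, -0.45]]
[-0.157  0.457  1.99   0.19   0.463  1.037]
```

```bash
cat >> h.py <<'E'
def weigh(n=10):
    F=[];T=[]
    for _ in range(n):
        imaging.camera("top"); o=get_obs(); F.append(o["ft_force"]); T.append(o["joint_torque"])
    print("F",np.mean(F,0).round(2),"sd",np.std(F,0).round(2),"tau",np.mean(T,0).round(3),"sd",np.std(T,0).round(3),"grip",o["grip_width"].__round__(4),"p",np.round(o["position"],4))
E
python3 -m inch '[[50,[0,-2.8,0],[0,0,0]],[50,[0,0,0],[0,0,0]],[50,[0,0,0],[0,0,0]],[50,[0,0,0],[0,0,0]],[50,[-10,0,2.7],[0,0,0]],[50,[-10,0,2.7],[0,0,0]],[50,[0,0,0],[0,0,0]],[50,[0,0,0],[0,0,0]]]' 40
python3 - <<'E'
from h import *
weigh(10)
E
```

```text
time: 8.55
position: [0.5051, 0.0597, 0.126]
tool_rot: [0.787, 0.083, -0.607, 0.069]
ft_force: [0.5, 0.4, -3.9]
grip_width: 0.0604
F [ 1.14  0.28 -2.44] sd [0.66 0.29 0.62] tau [-2.6000e-02 -3.2391e+01 -1.0914e+01  2.2700e-01 -7.6900e-01  1.0000e-02] sd [0.038 0.05  0.039 0.013 0.018 0.001] grip 0.0609 p [0.5052 0.0597 0.1256]
```

Tin 0 weighs about 2.4 N, so roughly 240 g. That would put the needle in the red, so it goes back.

```bash
python3 -m inch '[[50,[8,0,-2],[0,0,0]],[50,[8,0,-2],[0,0,0]],[50,[5,0,-1.3],[0,0,0]],[50,[0,0,0],[0,0,0]]]' 40
python3 - <<'E'
from h import *
show(grasp(0),1); weigh(3)
E
```

```text
time: 9.55
position: [0.5164, 0.0613, 0.1063]
tool_rot: [0.787, 0.082, -0.607, 0.07]
ft_force: [-2.1, -0.3, 6.6]
grip_width: 0.0606
pos [0.516 0.061 0.106] q6 1.05 dist 0.001 F [-2.11 -0.31  6.62]
[[0.6, -0.6, 0.5], [0.12, -0.68, -0.57]]
F [-2.1  -1.27  4.51] sd [0.1  0.36 0.4 ] tau [  0.727 -30.936 -10.268   0.455  -0.942  -0.063] sd [0.059 0.057 0.003 0.018 0.003 0.003] grip 0.0606 p [0.5164 0.0613 0.1063]
```

```bash
python3 -m inch '[[87,[0,0,0],[0,0,0]],[87,[0,0,0],[0,0,0]],[87,[0,0,0],[0,0,0]],[87,[-20,0,5],[0,0,0]],[87,[-20,0,5],[0,0,0]],[87,[-20,0,5],[0,0,0]],[87,[0,-30,0],[0,0,0]],[87,[0,-30,0],[0,0,0]],[87,[0,-30,0],[0,0,0]],[87,[0,-25,0],[0,0,0]],[87,[0,0,0],[0,0,0]]]' 40
python3 - <<'E'
from h import *
show(grasp(1,back=.06),1); show(grasp(1),5); weigh(5)
E
```

```text
time: 11.08
position: [0.4624, 0.1707, 0.1601]
tool_rot: [0.788, 0.082, -0.607, 0.069]
ft_force: [-0.1, -0.5, 0.3]
grip_width: 0.0872
pos [0.462 0.171 0.16 ] q6 1.45 dist 0.003 F [-0.12 -0.53  0.34]
[[1.6, 2.9, -0.3], [0.0, -0.71, -0.54]]
pos [0.462 0.171 0.16 ] q6 1.45 dist 0.062 F [-0.12 -0.53  0.34]
[[12.0, 0.5, -2.8], [0.0, -0.14, -0.11]]
[[12.0, 0.5, -2.9], [0.0, -0.14, -0.11]]
[[12.0, 0.5, -2.9], [0.0, -0.14, -0.11]]
[[12.0, 0.5, -2.9], [0.0, -0.14, -0.11]]
[[12.0, 0.6, -2.9], [0.0, -0.14, -0.11]]
F [-0.   -0.53  0.73] sd [0.3  0.36 0.43] tau [ 3.8400e-01 -2.9106e+01 -1.2611e+01  8.5000e-02 -9.6900e-01  1.8000e-02] sd [0.107 0.017 0.018 0.004 0.004 0.016] grip 0.0871 p [0.4634 0.1686 0.1602]
```

```bash
python3 -m inch '[[87,[15,0.5,-3.6],[0,0,0]],[87,[15,0.5,-3.6],[0,0,0]],[87,[15,0.5,-3.6],[0,0,0]],[87,[15,0.5,-3.6],[0,0,0]],[87,[0,0,0],[0,0,0]],[50,[0,0,0],[0,0,0]],[50,[0,0,0],[0,0,0]],[50,[0,0,0],[0,0,0]],[50,[-10,0,2.7],[0,0,0]],[50,[-10,0,2.7],[0,0,0]],[50,[0,0,0],[0,0,0]],[50,[0,0,0],[0,0,0]]]' 40
python3 - <<'E'
from h import *
weigh(12); show(grasp(1),2)
E
```

```text
time: 12.82
position: [0.4841, 0.1685, 0.1209]
tool_rot: [0.788, 0.079, -0.607, 0.067]
ft_force: [-0.3, -0.2, -0.5]
grip_width: 0.0611
F [ 0.11 -0.02 -0.99] sd [0.49 0.51 0.64] tau [ 2.2000e-02 -3.2548e+01 -1.0895e+01  7.2000e-02 -1.0010e+00  1.0000e-02] sd [0.014 0.058 0.04  0.003 0.011 0.   ] grip 0.0611 p [0.4842 0.1685 0.1205]
pos [0.484 0.169 0.12 ] q6 1.44 dist 0.017 F [ 0.8   0.03 -0.72]
[[8.2, -2.1, -2.0], [-0.21, -0.34, -0.33]]
[[8.2, -2.0, -2.1], [-0.21, -0.34, -0.33]]
```

Tin 1 reads about 1 N, but an empty reading of +0.7 N leaves the absolute values uncertain. I'll put it back and lift tin 2 to get the order.

```bash
python3 -m inch '[[50,[6,0,-1.5],[0,0,0]],[50,[6,0,-1.5],[0,0,0]],[50,[5,0,-1.2],[0,0,0]],[50,[0,0,0],[0,0,0]]]' 40
python3 - <<'E'
from h import *
show(grasp(1),1)
E
```

```text
time: 13.92
position: [0.4932, 0.1702, 0.1037]
tool_rot: [0.788, 0.079, -0.607, 0.067]
ft_force: [0.2, -1.0, -1.4]
grip_width: 0.0612
pos [0.493 0.17  0.104] q6 1.44 dist 0.005 F [ 0.21 -1.01 -1.36]
[[-2.2, -4.2, 0.5], [-0.43, -0.66, -0.65]]
```

```bash
python3 -m inch '[[50,[2,0,-0.5],[0,0,0]],[50,[2,0,-0.5],[0,0,0]],[50,[0,0,0],[0,0,0]]]' 40
python3 - <<'E'
from h import *
show(grasp(1),1); weigh(3)
E
```

```text
time: 14.3
position: [0.4943, 0.1708, 0.1022]
tool_rot: [0.788, 0.079, -0.607, 0.067]
ft_force: [0.4, -0.5, -0.7]
grip_width: 0.0609
pos [0.494 0.171 0.102] q6 1.44 dist 0.006 F [ 0.42 -0.49 -0.75]
[[-4.0, -3.9, 1.4], [-0.39, -0.71, -0.65]]
F [-2.15 -0.55  3.43] sd [1.23 0.61 3.14] tau [-2.7800e-01 -3.2164e+01 -1.0213e+01  3.9000e-02 -1.1930e+00 -2.0000e-03] sd [0.161 1.308 0.024 0.016 0.104 0.011] grip 0.0611 p [0.4943 0.1708 0.1018]
```

```bash
python3 -m inch '[[87,[0,0,0],[0,0,0]],[87,[0,0,0],[0,0,0]],[87,[0,0,0],[0,0,0]],[87,[-20,0,5],[0,0,0]],[87,[-20,0,5],[0,0,0]],[87,[-22,0,5],[0,0,0]],[87,[0,-32,0],[0,0,0]],[87,[0,-32,0],[0,0,0]],[87,[0,-32,0],[0,0,0]],[87,[0,-24,0],[0,0,0]],[87,[0,0,0],[0,0,0]]]' 40
python3 - <<'E'
from h import *
show(grasp(2),4)
E
```

```text
time: 15.82
position: [0.4406, 0.2851, 0.1574]
tool_rot: [0.788, 0.078, -0.607, 0.066]
ft_force: [-0.4, -0.1, -0.0]
grip_width: 0.0872
pos [0.441 0.285 0.157] q6 1.84 dist 0.058 F [-0.36 -0.05 -0.01]
[[14.1, 0.9, -2.9], [-0.15, -0.18, -0.17]]
[[14.1, 0.9, -3.0], [-0.15, -0.18, -0.17]]
[[14.1, 1.0, -3.0], [-0.15, -0.18, -0.17]]
[[14.1, 1.0, -3.0], [-0.15, -0.18, -0.17]]
```

```bash
python3 -m inch '[[87,[14,1,-3],[0,0,0]],[87,[14,1,-3],[0,0,0]],[87,[14,1,-3],[0,0,0]],[87,[12.5,0.5,-3],[0,0,0]],[87,[0,0,0],[0,0,0]],[50,[0,0,0],[0,0,0]],[50,[0,0,0],[0,0,0]],[50,[0,0,0],[0,0,0]],[50,[-10,0,2.7],[0,0,0]],[50,[-10,0,2.7],[0,0,0]],[50,[0,0,0],[0,0,0]],[50,[0,0,0],[0,0,0]]]' 40
python3 - <<'E'
from h import *
weigh(12); show(grasp(2),2)
E
```

```text
time: 17.32
position: [0.4574, 0.2816, 0.1231]
tool_rot: [0.788, 0.077, -0.608, 0.065]
ft_force: [-0.3, 0.5, -1.8]
grip_width: 0.0609
F [ 0.35  0.24 -1.78] sd [0.65 0.48 0.52] tau [ 6.3000e-02 -3.5106e+01 -1.1836e+01 -1.3200e-01 -9.1500e-01  8.0000e-03] sd [0.017 0.096 0.041 0.004 0.009 0.   ] grip 0.061 p [0.4575 0.2815 0.1227]
pos [0.457 0.282 0.123] q6 1.83 dist 0.02 F [-0.04  0.36 -1.95]
[[9.5, -1.6, -2.6], [-0.38, -0.31, -0.37]]
[[9.4, -1.5, -2.7], [-0.38, -0.31, -0.37]]
```

```bash
python3 -m inch '[[50,[8,0,-2],[0,0,0]],[50,[8,0,-2],[0,0,0]],[50,[4,0,-1],[0,0,0]],[50,[0,0,0],[0,0,0]]]' 40
python3 - <<'E'
from h import *
show(grasp(2),1); weigh(3)
E
```

```text
time: 18.42
position: [0.4675, 0.2836, 0.1046]
tool_rot: [0.788, 0.076, -0.608, 0.065]
ft_force: [-1.1, -2.2, 5.1]
grip_width: 0.0607
pos [0.468 0.284 0.105] q6 1.83 dist 0.003 F [-1.15 -2.17  5.09]
[[-1.2, -2.9, 0.2], [-0.76, -0.62, -0.75]]
F [-1.9  -0.3   5.29] sd [0.49 0.18 0.12] tau [-1.8600e-01 -3.3093e+01 -1.1266e+01 -1.5000e-02 -1.3270e+00 -1.0000e-02] sd [0.023 0.009 0.008 0.007 0.004 0.   ] grip 0.0608 p [0.4675 0.2836 0.1046]
```

Tin 2 is seated. I'll open, rise by the same amount and read the torques empty at the same pose.

```bash
python3 -m inch '[[87,[0,0,0],[0,0,0]],[87,[0,0,0],[0,0,0]],[87,[0,0,0],[0,0,0]],[87,[-10,0,2.5],[0,0,0]],[87,[-9,0,2.5],[0,0,0]],[87,[0,0,0],[0,0,0]],[87,[0,0,0],[0,0,0]]]' 40
python3 - <<'E'
from h import *
weigh(8)
E
```

```text
time: 19.45
position: [0.4578, 0.2819, 0.123]
tool_rot: [0.788, 0.077, -0.607, 0.065]
ft_force: [-0.9, -0.5, -0.5]
grip_width: 0.0872
F [ 0.01 -0.22 -0.06] sd [0.6  0.26 0.21] tau [ 1.4000e-02 -3.4331e+01 -1.1713e+01 -1.1700e-01 -9.4900e-01  1.0000e-02] sd [0.014 0.07  0.002 0.    0.001 0.   ] grip 0.0868 p [0.4578 0.2818 0.1225]
```

The lip may be carrying part of the weight, since it is 28 mm high and I only lifted 20 mm. I'll lift tin 2 clear of it and read again.

```bash
python3 -m inch '[[87,[10,0,-2.5],[0,0,0]],[87,[9,0,-2.5],[0,0,0]],[87,[0,0,0],[0,0,0]],[50,[0,0,0],[0,0,0]],[50,[0,0,0],[0,0,0]],[50,[0,0,0],[0,0,0]],[50,[-12,0,2],[0,0,0]],[50,[-12,0,2],[0,0,0]],[50,[-12,0,3],[0,0,0]],[50,[-12,0,3],[0,0,0]],[50,[0,0,0],[0,0,0]],[50,[0,0,0],[0,0,0]]]' 40
python3 - <<'E'
from h import *
weigh(10); print(np.round(get_obs()["q"],4)); show(grasp(2),3)
im=imaging.camera("scene"); cv2.imwrite("pics/sc2.png",cv2.resize(im[130:270,190:390,::-1],(800,560),interpolation=cv2.INTER_CUBIC))
E
```

```text
time: 21.35
position: [0.4432, 0.2789, 0.1509]
tool_rot: [0.787, 0.076, -0.609, 0.065]
ft_force: [-0.3, 0.2, -1.1]
grip_width: 0.0607
F [-0.05 -0.25 -2.1 ] sd [0.42 0.46 0.39] tau [ 1.9000e-02 -3.3657e+01 -1.3625e+01 -1.5900e-01 -1.1350e+00  1.1000e-02] sd [0.02  0.101 0.002 0.001 0.002 0.   ] grip 0.0609 p [0.4433 0.2789 0.1505]
[ 0.3835  0.3811  1.9208 -0.0975  0.5952  1.8266]
pos [0.443 0.279 0.151] q6 1.83 dist 0.051 F [-0.27 -0.01 -2.27]
[[16.5, -1.0, -4.1], [-0.26, -0.15, -0.25]]
[[16.5, -1.0, -4.1], [-0.26, -0.15, -0.25]]
[[16.5, -0.9, -4.2], [-0.26, -0.15, -0.25]]
```

View pics/sc2.png

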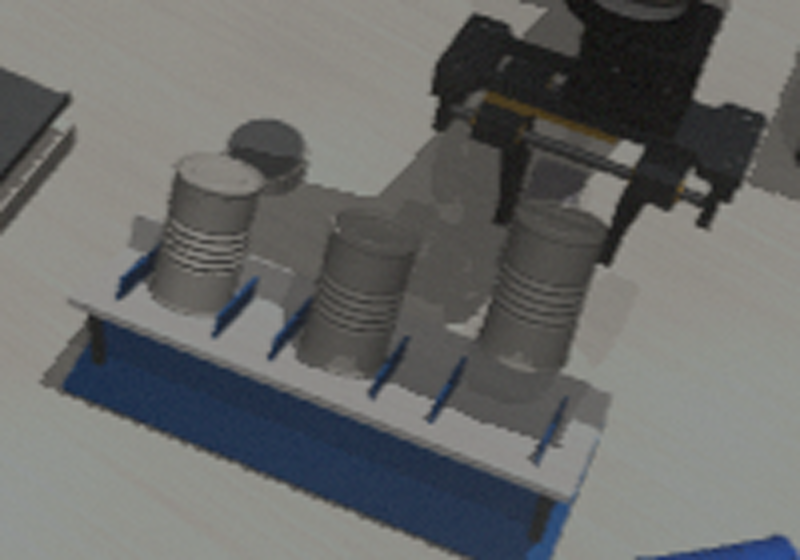

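The crop shows tin 2 (at (545,290)) hanging clear of the bed and tins 0 and 1 seated. Its 2.1 N makes it the 240 g one, so tin 1 should be the lightest. I'll put tin 2 back.

```bash
python3 -m inch '[[50,[14,0,-3.2],[0,0,0]],[50,[14,0,-3.2],[0,0,0]],[50,[12,0,-3],[0,0,0]],[50,[6,0,-1.5],[0,0,0]],[50,[2,0,-0.5],[0,0,0]],[50,[0,0,0],[0,0,0]]]' 40
python3 - <<'E'
from h import *
show(grasp(2),1); weigh(2)
E
```

```text
time: 22.65
position: [0.4678, 0.2841, 0.1059]
tool_rot: [0.787, 0.076, -0.608, 0.065]
ft_force: [0.5, -0.5, -1.9]
grip_width: 0.0607
pos [0.468 0.284 0.106] q6 1.83 dist 0.003 F [ 0.46 -0.53 -1.88]
[[-0.0, -2.5, 0.8], [-0.79, -0.56, -0.73]]
F [-2.59  0.68  3.02] sd [0.18 0.09 2.04] tau [-4.7400e-01 -3.5229e+01 -1.1549e+01 -2.4200e-01 -1.1980e+00 -1.0000e-03] sd [0.446 1.423 0.046 0.059 0.09  0.01 ] grip 0.061 p [0.4677 0.2841 0.1056]
```

```bash
python3 -m inch '[[87,[0,0,0],[0,0,0]],[87,[0,0,0],[0,0,0]],[87,[0,0,0],[0,0,0]],[87,[-20,0,5],[0,0,0]],[87,[-20,0,5],[0,0,0]],[87,[-20,0,5],[0,0,0]],[87,[0,32,0],[0,0,0]],[87,[0,32,0],[0,0,0]],[87,[0,32,0],[0,0,0]],[87,[0,14,0],[0,0,0]],[87,[0,0,0],[0,0,0]]]' 40
python3 - <<'E'
from h import *
show(grasp(1),4)
E
```

```text
time: 24.12
position: [0.4636, 0.1682, 0.1624]
tool_rot: [0.789, 0.077, -0.606, 0.065]
ft_force: [0.6, 0.9, 0.1]
grip_width: 0.0868
pos [0.464 0.168 0.162] q6 1.46 dist 0.063 F [0.63 0.87 0.12]
[[15.5, -0.2, -3.2], [-0.19, -0.21, -0.18]]
[[15.5, -0.1, -3.3], [-0.19, -0.21, -0.18]]
[[15.5, -0.1, -3.3], [-0.19, -0.21, -0.18]]
[[15.5, -0.0, -3.4], [-0.19, -0.21, -0.18]]
```

```bash
python3 -m inch '[[87,[15.5,0,-3.3],[-0.4,-0.4,-0.4]],[87,[15.5,0,-3.3],[-0.4,-0.4,-0.3]],[87,[15.5,0,-3.3],[0,0,0]],[87,[14,0,-3.3],[0,0,0]],[50,[0,0,0],[0,0,0]],[50,[0,0,0],[0,0,0]],[50,[0,0,0],[0,0,0]],[50,[-12,0,2],[0,0,0]],[50,[-12,0,2],[0,0,0]],[50,[-12,0,3],[0,0,0]],[50,[-12,0,3],[0,0,0]],[50,[0,0,0],[0,0,0]]]' 40
python3 - <<'E'
from h import *
weigh(10); print(np.round(get_obs()["q"],4)); show(grasp(1),3)
E
```

```text
time: 25.62
position: [0.4693, 0.1719, 0.1504]
tool_rot: [0.783, 0.088, -0.612, 0.069]
ft_force: [0.3, -0.1, -2.2]
grip_width: 0.0607
F [-0.33 -0.12 -1.42] sd [0.51 0.42 0.4 ] tau [ 2.2000e-02 -3.1024e+01 -1.2596e+01  1.1300e-01 -1.0120e+00  9.0000e-03] sd [0.018 0.136 0.013 0.    0.006 0.   ] grip 0.061 p [0.4692 0.1719 0.1487]
[0.1079 0.3517 1.9842 0.0519 0.5672 1.4151]
pos [0.469 0.172 0.149] q6 1.42 dist 0.048 F [-0.01 -0.47 -0.64]
[[15.7, 0.9, -3.7], [0.11, 0.07, 0.04]]
[[15.7, 0.9, -3.7], [0.11, 0.07, 0.04]]
[[15.7, 0.9, -3.7], [0.11, 0.07, 0.04]]
```

Tin 1 reads 1.4 N against 2.1 N for tin 2, so it is the lightest. I'll carry it to the pan and check the needle before letting go.

```bash
cat >> h.py <<'E'
def pan(zb,xy=(.535,-.161),yaw=.2169,hg=.0765,pit=-14,s=-1):
    u=np.array([np.cos(yaw),np.sin(yaw),0]);v=np.array([-u[1],u[0],0]);a=np.deg2rad(pit)
    x=np.sin(a)*u-np.array([0,0,np.cos(a)]); g=np.array([*xy,zb+hg])
    return g+.019*x, R.from_matrix(np.c_[x,s*v,np.cross(x,s*v)])
E
python3 -m inch '[[50,[-29,0,7],[0,0,0]],[50,[-29,0,7],[0,0,0]],[50,[-29,0,7],[0,0,0]],[50,[-10,0,2],[0,0,0]]]'
python3 - <<'E'
from h import *
print(np.round(get_obs()["q"],2)); show(pan(.14),10)
E
```

```text
time: 26.62
position: [0.4234, 0.1613, 0.2378]
tool_rot: [0.781, 0.088, -0.615, 0.068]
ft_force: [0.5, -0.4, -1.3]
grip_width: 0.0608
[0.09 0.13 1.96 0.04 0.81 1.41]
pos [0.423 0.161 0.238] q6 1.41 dist 0.343 F [ 0.48 -0.41 -1.27]
[[4.6, 33.9, -2.3], [0.03, -2.75, 0.01]]
[[4.5, 33.9, -2.5], [0.03, -2.75, 0.01]]
[[4.4, 33.9, -2.8], [0.03, -2.75, 0.01]]
[[4.2, 33.9, -3.0], [0.03, -2.75, 0.01]]
[[4.1, 33.9, -3.2], [0.03, -2.75, 0.01]]
[[3.9, 33.9, -3.4], [0.03, -2.75, 0.01]]
[[3.8, 33.9, -3.6], [0.03, -2.75, 0.01]]
[[3.6, 33.9, -3.8], [0.03, -2.75, 0.01]]
[[3.4, 33.9, -4.0], [0.03, -2.75, 0.01]]
[[3.2, 33.9, -4.2], [0.03, -2.75, 0.01]]
```

```bash
python3 -m inch '[[50,[-4,25,0],[0,0,0]],[50,[0,34,-2],[0,-2.8,0]],[50,[0,34,-3],[0,-2.8,0]],[50,[0,34,-3],[0,-2.8,0]],[50,[0,34,-3],[0,-2.8,0]],[50,[2,34,-3],[0,-2.8,0]],[50,[6,34,-4],[0,-2.8,0]],[50,[6,34,-4],[0,-2.8,0]],[50,[6,34,-4],[0,-2.8,0]],[50,[6,34,-4],[0,-2.8,0]],[50,[0,0,0],[0,-2.8,0]],[50,[0,0,0],[0,0,0]]]'
python3 - <<'E'
from h import *
print(np.round(get_obs()["q"],2)); show(pan(.09),3)
E
```

```text
time: 28.12
position: [0.5277, -0.1668, 0.2041]
tool_rot: [-0.601, -0.07, 0.791, -0.087]
ft_force: [-0.8, -0.1, -0.9]
grip_width: 0.0611
[-0.41  0.54  1.41 -0.16  1.41  0.98]
pos [ 0.528 -0.167  0.204] q6 0.98 dist 0.056 F [-0.8  -0.1  -0.94]
[[17.7, -1.2, -6.2], [0.14, 0.5, 0.09]]
[[17.7, -1.3, -6.1], [0.14, 0.5, 0.09]]
[[17.8, -1.3, -5.9], [0.14, 0.5, 0.09]]
```

```bash
python3 -m inch '[[50,[17.7,-1.2,-6.2],[0.15,0.5,0]],[50,[17.7,-1.3,-6.1],[0.15,0.5,0]],[50,[14,-1.3,-5],[0.15,0.5,0]],[50,[0,0,0],[0,0,0]]]'
python3 - <<'E'
from h import *
show(pan(.065),3)
p,r,_=pose(); b=p-.019*r.as_matrix()[:,0]-[0,0,.0765]; print("base est",b.round(4))
im=imaging.camera("scene"); im2=np.ascontiguousarray(im[:,:,::-1])
for z in (0,.096):
    e=[proj("scene",b+[.031*np.cos(a),.031*np.sin(a),z]) for a in ang]; cv2.polylines(im2,[np.int32(np.array(e)*16)],True,(0,0,255),1,shift=4)
cv2.imwrite("pics/sc3.png",cv2.resize(im2[80:230,90:290],(800,600),interpolation=cv2.INTER_CUBIC))
E
```

```text
time: 28.62
position: [0.5302, -0.1607, 0.1489]
tool_rot: [-0.613, -0.069, 0.783, -0.083]
ft_force: [-0.7, -0.2, -0.7]
grip_width: 0.0608
pos [ 0.53  -0.161  0.149] q6 1.0 dist 0.026 F [-0.68 -0.18 -0.7 ]
[[8.4, 0.5, -2.1], [0.02, -0.05, 0.1]]
[[8.4, 0.5, -2.1], [0.02, -0.05, 0.1]]
[[8.4, 0.5, -2.1], [0.02, -0.05, 0.1]]
base est [ 0.5346 -0.1598  0.0909]
```

View pics/sc3.png

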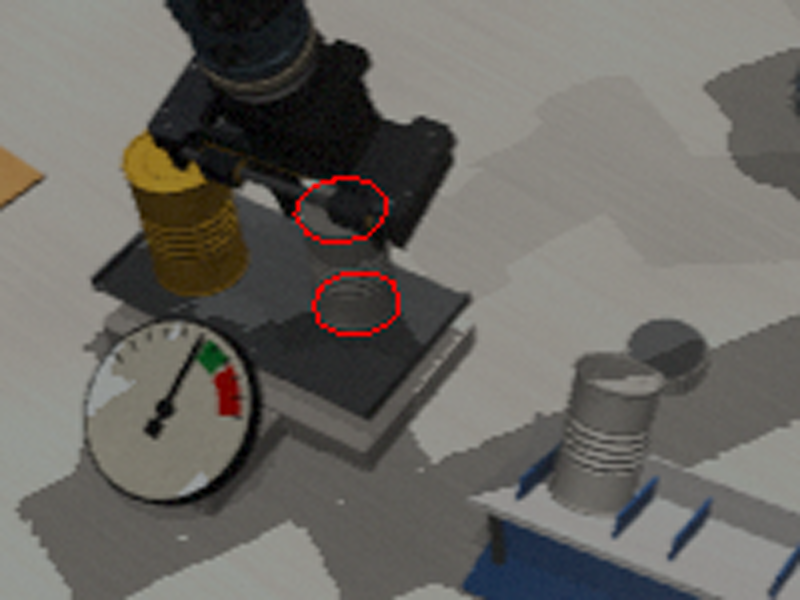

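The needle (tip at about (200,340)) is still at 500 g. The tin's predicted outlines (red) match the visible body at about (350,290). The gripper clears the gold tin by about 10 mm. Lowering.

```bash
python3 -m inch '[[50,[7,0.3,-1.8],[0,0,0]],[50,[7,0.3,-1.8],[0,0,0]],[50,[4,0.3,-1],[0,0,0]],[50,[3,0,-0.7],[0,0,0]],[50,[3,0,-0.7],[0,0,0]],[50,[3,0,-0.7],[0,0,0]],[50,[0,0,0],[0,0,0]]]'
python3 - <<'E'
from h import *
show(pan(.06),1); weigh(6)
E
```

```text
time: 29.55
position: [0.5325, -0.1625, 0.1216]
tool_rot: [-0.615, -0.068, 0.781, -0.085]
ft_force: [0.1, -0.6, -0.9]
grip_width: 0.0607
pos [ 0.532 -0.162  0.122] q6 1.01 dist 0.004 F [ 0.05 -0.6  -0.87]
[[3.9, -0.9, 0.9], [0.04, -0.43, 0.1]]
F [-0.18  0.15 -0.8 ] sd [0.44 0.32 0.97] tau [-4.0000e-03 -4.5688e+01 -1.4690e+01 -4.0000e-01  7.4600e-01 -8.0000e-03] sd [0.001 0.027 0.018 0.    0.001 0.   ] grip 0.0609 p [ 0.5327 -0.1625  0.122 ]
```

```bash
python3 -m inch '[[50,[2.4,0,-0.6],[0,0,0]],[50,[2.4,0,-0.6],[0,0,0]],[50,[1.5,0,-0.4],[0,0,0]],[50,[0,0,0],[0,0,0]],[50,[0,0,0],[0,0,0]]]'
python3 - <<'E'
from h import *
show(pan(.06),1); weigh(8)
im=imaging.camera("scene"); cv2.imwrite("pics/d2.png",cv2.resize(im[110:220,95:215,::-1],(720,660)[:1]+(600,),interpolation=cv2.INTER_CUBIC))
E
```

```text
time: 30.48
position: [0.5332, -0.1626, 0.1157]
tool_rot: [-0.615, -0.067, 0.781, -0.085]
ft_force: [0.4, 0.7, 0.1]
grip_width: 0.0607
pos [ 0.533 -0.163  0.116] q6 1.01 dist 0.004 F [0.42 0.68 0.14]
[[-1.7, -1.1, 3.0], [0.01, -0.51, 0.05]]
F [0.12 0.76 0.23] sd [0.3  0.37 0.55] tau [-1.2500e-01 -4.5128e+01 -1.4236e+01 -4.3200e-01  6.2400e-01 -6.0000e-03] sd [0.002 0.006 0.003 0.001 0.001 0.   ] grip 0.061 p [ 0.5331 -0.1626  0.1157]
```

View pics/d2.png

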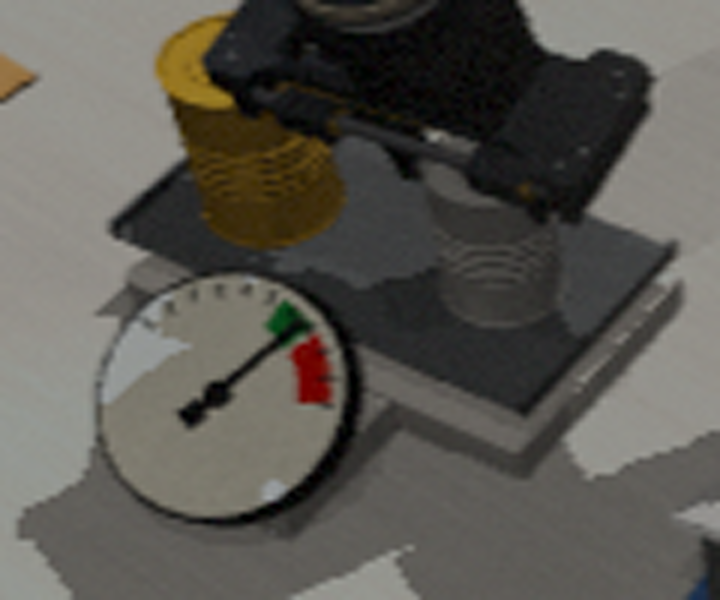

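The needle stands near 670 g with the arm pressing slightly: tip about (300,330), hub (217,393), still in the green. I'll ease up about 2 mm. If the tin is 120 g, the needle should read about 620 g with no wrist force; a 240 g tin would still hang about 1.2 N on the wrist.

```bash
python3 -m inch '[[50,[-2,0,0.5],[0,0,0]],[50,[0,0,0],[0,0,0]],[50,[0,0,0],[0,0,0]]]'
python3 - <<'E'
from h import *
weigh(14)
im=imaging.camera("scene"); cv2.imwrite("pics/d3.png",cv2.resize(im[150:214,100:164,::-1],(576,576),interpolation=cv2.INTER_CUBIC))
E
```

```text
time: 31.3
position: [0.533, -0.1626, 0.1178]
tool_rot: [-0.615, -0.067, 0.781, -0.085]
ft_force: [-0.2, -0.3, 0.2]
grip_width: 0.0607
F [-0.07  0.07 -0.17] sd [0.46 0.39 0.34] tau [-6.6000e-02 -4.5353e+01 -1.4393e+01 -4.1000e-01  6.6700e-01 -7.0000e-03] sd [0.005 0.012 0.005 0.002 0.002 0.   ] grip 0.0606 p [ 0.5331 -0.1626  0.1178]
```

View pics/d3.png

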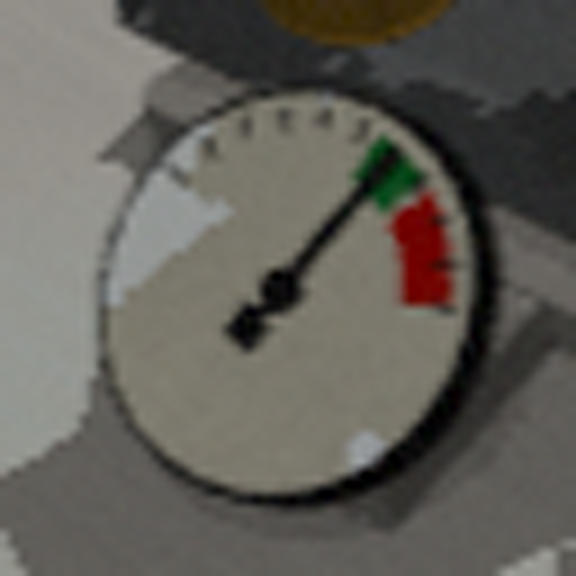

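Needle mid-green at about 610 g (tip about (390,155)) with wrist force about 0, so this is the 120 g tin standing on the pan. Releasing slowly and retreating.

```bash
python3 -m inch '[[64,[0,0,0],[0,0,0]],[72,[0,0,0],[0,0,0]],[80,[0,0,0],[0,0,0]],[87,[0,0,0],[0,0,0]],[87,[0,0,0],[0,0,0]],[87,[-12,0,0],[0,0,0]],[87,[-20,0,0],[0,0,0]],[87,[-25,0,0],[0,0,0]],[87,[-25,0,0],[0,0,0]],[87,[-25,0,0],[0,0,0]],[87,[-25,0,0],[0,0,0]],[87,[0,0,0],[0,0,0]]]'
python3 - <<'E'
from h import *
show(pan(.06),1)
im=imaging.camera("scene"); cv2.imwrite("pics/e.png",cv2.resize(im[100:300,80:346,::-1],(798,600),interpolation=cv2.INTER_CUBIC))
E
```

```text
time: 33.55
position: [0.5658, -0.156, 0.2551]
tool_rot: [-0.617, -0.067, 0.779, -0.086]
ft_force: [0.8, 0.9, -0.3]
grip_width: 0.0867
pos [ 0.566 -0.156  0.255] q6 0.99 dist 0.142 F [ 0.82  0.9  -0.28]
[[141.5, -2.1, 3.3], [0.01, -0.74, -0.12]]
```

View pics/e.png

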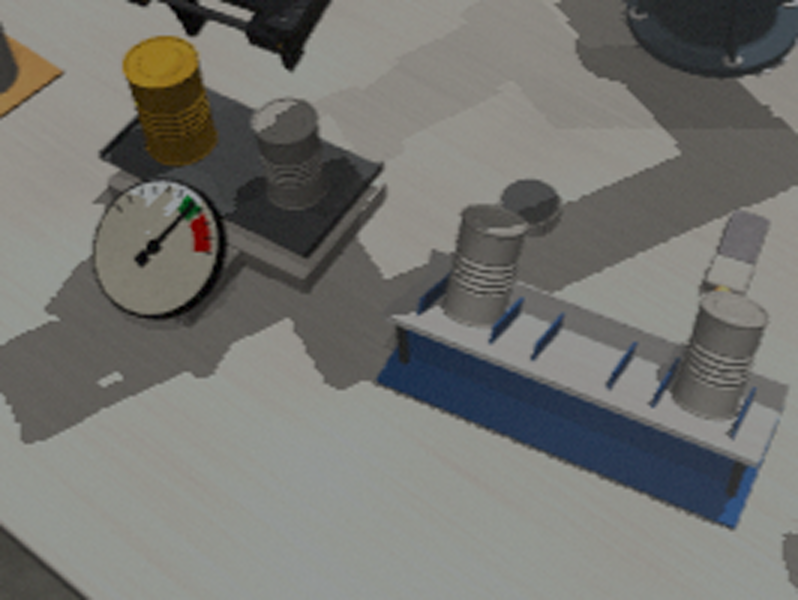

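The silver tin stands upright on the pan at (287,150) with the needle in the green at (190,205). The other two tins are in their bays, and the lids and brush look unmoved. One numeric check of the seating before handing in.

Run:
```python
from h import *
for c in ("scene","top"):
    imaging.camera(c); ds=imaging.cut_out(c,"tin_a")
    for i in (0,2):
        h=hullc(c,RP+V*.115*(i-1),N)[0]; d=min(ds,key=lambda d:np.linalg.norm(cen(d["pixels"])-h)); print(c,i,(cen(d["pixels"])-h).round(1),"per 10mm upslope",(hullc(c,RP+V*.115*(i-1)+.01*UP,N)[0]-h).round(1))
    h=hullc(c,np.array([.535,-.161,.06]),np.array([0,0,1.]))[0]; d=min(ds,key=lambda d:np.linalg.norm(cen(d["pixels"])-h)); print(c,"pan",(cen(d["pixels"])-h).round(1))
    for n in ("lids","brush"): print(n,[np.round(d["pixel"]).tolist() for d in imaging.tip_of(c,n)][:1])
```

```text
scene 0 [ 0.4 -0.6] per 10mm upslope [-1.4  1.3]
scene 2 [0.2 0.1] per 10mm upslope [-0.9  1.5]
scene pan [-1.2 -0.2]
lids [[256.0, 172.0]]
brush [[318.0, 201.0]]
top 0 [-55.   -1.6] per 10mm upslope [-0.6 -3. ]
top 2 [ 0.2 -0.5] per 10mm upslope [-0.7 -3. ]
top pan [-126.7    2.4]
lids [[284.0, 234.0]]
brush []
```

```bash
python3 -c "
from rig import robot; print(robot.hand_in())"
```

```text
the job is handed in; nothing more can be done
None
```

I stood the lightest silver tin, from the middle bay, upright on the pan beside the gold tin and handed the job in. The clock read about 34 s at my last check.

**Choosing the tin:** The needle first read about 500 g for the gold tin alone, so I needed the 120 g tin. Averaged lifts read about 2.4 N for the tin nearest the scale, 1.0 to 1.4 N for the middle one and 1.8 to 2.1 N for the far one. The readings were noisy, and the low lifts may have been partly carried by the rack's lip. I therefore relied on the order, lifted the middle and far tins clear of the lip, and checked the middle tin on the pan before letting go. With it still held, the wrist force was about zero and the needle stood at about 610 g.

**Last checks:**
- **Pan:** after release the needle is in the green and both tins on the pan look upright.
- **Rack:** in the scene view the other two tins are within about 0.7 px of their seated outline, where 10 mm along the bed would show as about 1.8 px. In the top view the far tin also matched.
- **Bystanders:** the lids show at the same place, within 2 to 3 px. The brush matches in the scene view.

**Checks that failed:** The top view found neither the tin nearest the scale nor the tin on the pan, probably hidden by the arm, and it did not find the brush. Those three rest on the scene view alone.

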